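# Start a screw cap by turning it back until it drops, then screw it home

### The arm

A 6-joint arm with a two-finger parallel gripper is mounted at the origin on a cart in front of the work surface, level with it; the furniture and walls round the work are solid. World frame = base frame: x ahead of the robot, y to its left, z up, the work surface at z = 0. Lengths are in m, angles in rad, forces in N, time in s.
With the tool pointing down it reaches from about 0.25 to 0.775 m from the base axis. Payload 8.9 kg.
Tool frame: the origin (TCP) lies midway between the tips of the shut fingers; the grasp point (between the pads) lies 19 mm behind it; y points along the fingers, x is the direction in which the jaws open and shut, and the axes are right-handed (so a half turn about y gives the same grasp; the last joint's range is limited). The gripper opens to 85 mm and grips with 20 to 120 N. Pads are 22 mm wide; open, the fingers measure 114 mm over their backs; the gripper's body (76 mm by 85 mm) begins 54 mm behind the grasp point. The pads swing forward as they close: fully open they stand 13 mm farther back than shut.
Start: joints at [-1.305, 0.291, -0.153, 1.127, 0, 1.431], TCP at [0.207, -0.483, 0.231] pointing down, gripper open.
Joint ranges: [-2.52, 2.52], [-0.91, 1.74], [-1.3, 1.37], [-1.96, 2.02], [-1.52, 1.47], [-3.14, 3.14]. Speed limits (rad/s): [2.22, 2.22, 2.79, 3.14, 3.14, 3.14].

### API

Orientations are given as a unit quaternion [w, x, y, z].
In Python, from workcell import bot gives the robot as it stands.
- The arm moves only by the shell command python3 -m inch 'ROWS' [FORCE]. ROWS is JSON, one flat list of numbers, 7 for each row, row after row: the shift along the tool's x, y, z each as a share of 0.4 m, from -1 to 1, then the turn, a rotation vector about the tool's x, y, z each as a share of 2 pi rad, from -1 to 1, then the closure, from 0 (fully open) to 1 (shut). A call has 1 to 12 rows; each row is the pose to reach, as a shift and turn from the pose commanded when the call began, along the tool's axes at that moment, turning the shorter way round; what a row does not reach only later rows make up. A row lasts 1/8 s, in which the tool goes at most 62.5 mm and 10.7 degrees, less where a joint would pass 70% of its speed; a pose out of reach is approached as far as the arm can. A call with a number of a shift or a turn outside -1 to 1 is refused whole. A call with a gripper value outside its range is refused whole. The fingers move at their own pace and stop on an object; FORCE is the grip in N (left out, the last holds). Time passes only in rows, so rows that repeat a pose let the fingers close. It gives the time, the measured TCP pose, the force and the opening at its end, in the units of the state.
- bot.sense(): the state, without advancing time (a new reading comes with each control period).
- bot.snapshot(name): name is "scene" or "side" or "wrist"; returns the picture (384x512x3 uint8, red, green, blue); there is no depth.
- bot.camera_params(name): a dict with "vertical_fov" (degrees; the focal length in pixels is half the picture's height over the tangent of half this angle, whatever the lens; pixels are square), "cx", "cy" (the principal point, pixels), "camera_from_world" (4x4, takes a point from world to camera coordinates); the wrist camera has in their place "hand_eye" (4x4, takes a point from camera to tool coordinates, whose origin is the TCP and whose axes are the tool frame's). Camera axes: x right, y down, z forward; pixel columns grow to the right and rows downward; lengths in m; the calibration is good to about 2 mm. A picture is of the moment at which its call begins: read the wrist's pose just before it. camera_params takes no time and is no camera call.
- bot.close_job(): hands the job in, once; it reports no verdict.
The state is a dict: "time_s": time; "qpos": joint angles; "dq": joint speeds; "effort": joint torques, N m; "position": TCP position; "ee_rot": TCP orientation; "wrist_force": force on the tool from outside, world axes, zero at the start; "ft_torque": the same for the moment, N m; "finger_gap": finger opening in m.
Only numpy, scipy, OpenCV 4.12 (cv2) and the standard library are available. Lean on these libraries where they do the work, as an engineer would, in place of code of your own. Each camera call takes 0.05 s, during which the arm holds its last target.

### The job

Close the grey canister with the loose black screw cap without cross-threading it: stand the cap upright on the neck with its grip bar roughly square to the line through the canister's two ears, let go of it so that it rests on top of the threads, take it again and turn it backward (anticlockwise from above) until it drops into the thread. Then turn it forward (clockwise), taking a fresh hold when the hand runs out of turn, until it stops fully home with the bar in line with the ears, and let go. Leave the paint pot, the pliers and the wood block alone.

Things in the scene. Friction and masses are not known exactly. Their poses are not given: they have to be found in the camera images.
- canister: fixed round grey canister, 124 mm wide at the foot, 112 mm at the body, flat shoulder 85 mm up; on it a bare-metal threaded neck. Origin: centre of its underside, on the counter; z up along the neck's axis; x through the two block ears (12 x 10 mm, 10 mm high) standing on the shoulder at x = +-47.5 mm. Bar angles told here are anticlockwise from above from this x axis, repeating every 180 degrees
- neck_top (a point): centre of the neck's top, 111 mm above the canister's origin, closed by a black seal. Neck core 54 mm across, threads 65 mm. Two equal right-handed threads (clockwise goes down). A cap set on with its bar at 5 to 120 degrees rests on top of them, underside 100 to 104 mm up; clockwise it then only jams, at 0 degrees. Set on at -38 to 0 degrees it would stand on the thread stops: wrong
- thread_start (a point): point on the neck's axis 92.5 mm above the canister's origin: where the cap's underside lies once dropped into the thread. A cap resting on the threads, turned anticlockwise, drops there (by 11 mm) as its bar passes 126 degrees; a stop ends the turn at 142
- thread_home (a point): point on the neck's axis 87.5 mm above the canister's origin: where the cap's underside lies when home. From the thread start the cap turns clockwise about 134 degrees, sinking 5 mm evenly, to a hard stop at bar angle 0 (bar in line with the ears)
- cap: loose black plastic screw cap, about 220 g: ribbed skirt 78 mm across, 32 mm high, open below (70 mm inside, 26 mm deep), upright grip bar across the top. Origin: centre of its underside; z up; x along the bar. Two lugs inside the skirt's lower edge, under the bar's ends, 58 mm apart, clear the neck's core by 2 mm. It starts upright on the counter
- bar (a point): middle of the cap's grip bar, 46 mm above the cap's underside; x along the bar. The bar is 70 mm long, 14 mm thick, and stands from 32 to 60 mm above the underside. Fingers that straddle it with 2 to 4 mm of play in all can turn the cap while it sinks by its own weight; turning takes under 0.2 N m, more means a stop
- paint_coral: bystander: closed round paint pot with a pale lid, 55 mm wide, 49 mm high; origin: centre of its underside; leave it alone
- pliers: bystander: pliers lying flat, 153 mm long, 46 mm wide, 10 mm high; origin: centre of the underside, y along its length; leave it alone
- wood_block: bystander: pine block, 45 x 110 x 28 mm; origin: centre of its underside, y along its length; leave it alone

How it is judged:
By the outcome, as a careful person would: the job done as asked, in the order asked, and still so for the second after the job is handed in, with the robot touching nothing.
It also fails if it takes over 72 s, if anything falls off the work surface, if the arm or the gripper's body presses on something with over 40 N, if the wrist force passes 120 N, or if a joint passes its speed limit or range.

## Working session

There is one attempt and no reset: what is moved stays moved. The work goes in short steps, Python scripts to look and compute and a shell command to move; the robot and the scene stay as the last step left them, time stands still between calls to the robot, and variables do not carry over. Pictures are saved under pics/ and viewed, and the job is handed in when it is done.

```bash
ls; mkdir -p pics; python3 - <<'E'
from workcell import bot
import cv2, numpy as np
s=bot.sense(); print(s)
for n in ["scene","side","wrist"]:
    im=bot.snapshot(n); cv2.imwrite(f"pics/{n}0.png",cv2.cvtColor(im,cv2.COLOR_RGB2BGR))
    print(n,bot.camera_params(n))
E
```

```text
pics
{'time_s': 0.0, 'qpos': array([-1.30532415e+00,  2.91280734e-01, -1.54141398e-01,  1.12666396e+00,
        8.10040334e-07,  1.43150602e+00]), 'dq': array([ 0.00191953, -0.00026631,  0.00189158,  0.00170726, -0.00100209,
       -0.00122935]), 'effort': array([ 2.25382173e-03, -5.37141931e+01,  3.31371725e+01,  1.57436030e-02,
        2.24153114e-04, -3.31917640e-06]), 'position': array([ 0.20663935, -0.4821538 ,  0.23072643]), 'ee_rot': array([ 0.59059819, -0.58999482,  0.38963595, -0.38895207]), 'wrist_force': array([1.0904625 , 0.83014785, 0.04444224]), 'ft_torque': array([ 0.01104164, -0.00041086, -0.04130501]), 'finger_gap': 0.08543558977213804}
scene {'vertical_fov': 46.42500540384371, 'cx': 252.93717679276557, 'cy': 192.11674592552305, 'camera_from_world': array([[-0.89399565, -0.44804329, -0.00538425,  0.3175609 ],
       [-0.26624273,  0.54083132, -0.79788238,  0.31630627],
       [ 0.36039781, -0.71186986, -0.60278912,  1.09952213],
       [ 0.        ,  0.        ,  0.        ,  1.        ]])}
side {'vertical_fov': 51.19222257822284, 'cx': 255.75728787301463, 'cy': 188.05049361698823, 'camera_from_world': array([[ 9.96397781e-01, -8.47997926e-02, -6.76273581e-04,
        -4.89161561e-01],
       [-3.00062441e-02, -3.45092239e-01, -9.38089000e-01,
         3.21612020e-02],
       [ 7.93163759e-02,  9.34730090e-01, -3.46393664e-01,
         1.20690664e+00],
       [ 0.00000000e+00,  0.00000000e+00,  0.00000000e+00,
         1.00000000e+00]])}
wrist {'vertical_fov': 70.97094636761139, 'cx': 253.442234183072, 'cy': 192.67998484312704, 'hand_eye': array([[ 9.99999811e-01, -5.42048051e-04,  2.88505511e-04,
         5.14100162e-04],
       [-4.43045185e-04, -3.11602607e-01,  9.50212407e-01,
        -1.42993396e-01],
       [-4.25161715e-04, -9.50212356e-01, -3.11602788e-01,
         7.93333108e-02],
       [ 0.00000000e+00,  0.00000000e+00,  0.00000000e+00,
         1.00000000e+00]])}
```

View pics/scene0.png

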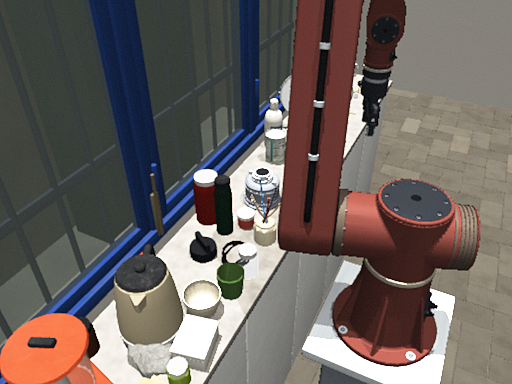

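View pics/side0.png

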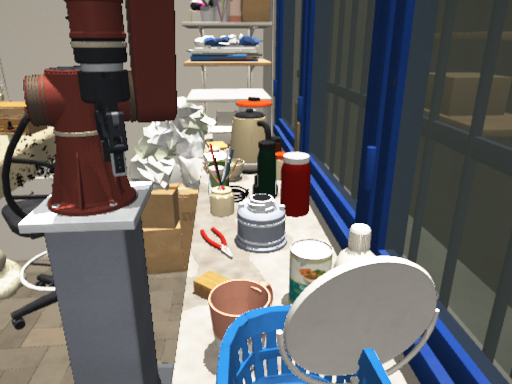

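View pics/wrist0.png

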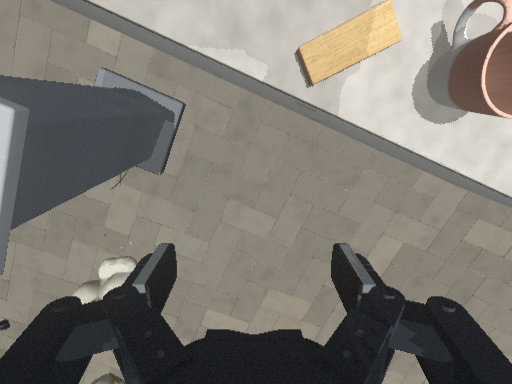

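The scene view shows the cap at about (203,248) and the grey canister at about (262,187). The side view shows the canister at (262,222), with the pliers left of it and the wood block in front. I'll zoom in on both views.

```bash
cat > h.py <<'E'
import numpy as np, cv2
from scipy.spatial.transform import Rotation as R
from workcell import bot
def K(p): 
    f=192/np.tan(np.radians(p["vertical_fov"])/2); return f,p["cx"],p["cy"]
def Twt(s):
    w,x,y,z=s["ee_rot"]; T=np.eye(4); T[:3,:3]=R.from_quat([x,y,z,w]).as_matrix(); T[:3,3]=s["position"]; return T
def Twc(name,s=None):
    p=bot.camera_params(name)
    if name=="wrist": return Twt(s)@p["hand_eye"]
    return np.linalg.inv(p["camera_from_world"])
def ray(name,uv,z,s=None):
    f,cx,cy=K(bot.camera_params(name)); T=Twc(name,s)
    uv=np.atleast_2d(np.asarray(uv,float))
    d=np.c_[(uv[:,0]-cx)/f,(uv[:,1]-cy)/f,np.ones(len(uv))]@T[:3,:3].T
    o=T[:3,3]; return o+d*((z-o[2])/d[:,2])[:,None]
def proj(name,P,s=None):
    f,cx,cy=K(bot.camera_params(name)); T=np.linalg.inv(Twc(name,s))
    q=np.atleast_2d(P)@T[:3,:3].T+T[:3,3]; return np.c_[f*q[:,0]/q[:,2]+cx,f*q[:,1]/q[:,2]+cy]
def snap(name,fn):
    s=bot.sense(); im=cv2.cvtColor(bot.snapshot(name),cv2.COLOR_RGB2BGR); cv2.imwrite(f"pics/{fn}.png",im); return s,im
E
python3 - <<'E'
from h import *
a=cv2.imread("pics/scene0.png")[155:290,160:310]; b=cv2.imread("pics/side0.png")[130:310,170:330]
cv2.imwrite("pics/z1.png",cv2.resize(a,None,fx=5,fy=4.4,interpolation=2)[:, :]) if 0 else cv2.imwrite("pics/z1.png",cv2.resize(a,None,fx=4,fy=4,interpolation=2))
cv2.imwrite("pics/z2.png",cv2.resize(b,None,fx=3.3,fy=3.3,interpolation=2))
print(ray("scene",[203,258],0.0),ray("scene",[262,175],.111),ray("side",[262,200],.111),ray("scene",[248,213],.049))
E
```

```text
[[0.50817068 0.01199971 0.        ]] [[ 0.46809884 -0.29018417  0.111     ]] [[ 0.47717632 -0.32778162  0.111     ]] [[ 0.45712853 -0.17056029  0.049     ]]
```

View pics/z1.png

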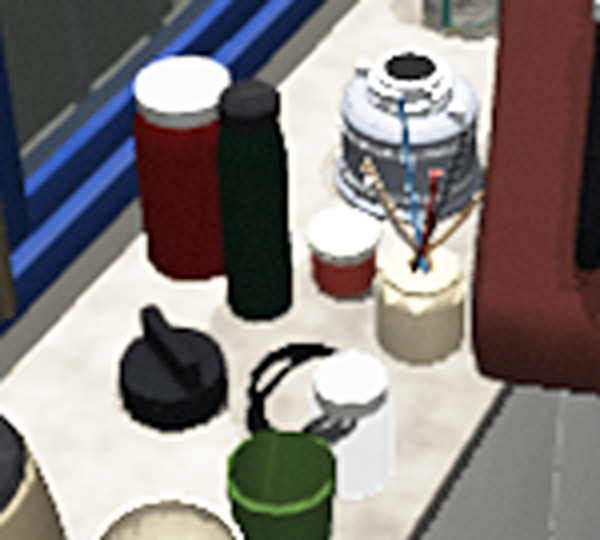

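View pics/z2.png

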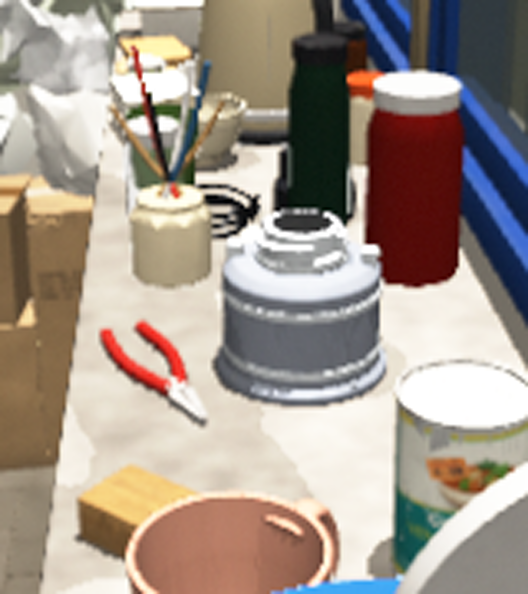

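```bash
python3 - <<'E'
from h import *
np.set_printoptions(precision=4,suppress=True)
s=bot.sense(); T=Twt(s); print(T)
print("can scene/side planes"); 
# triangulate neck top center: scene px from zoom: (410,67)/4+(160,155); side (302,220)/3.3+(170,130)
def tri(a,b):
    A=[];
    o=[];d=[]
    for n,uv in (("scene",a),("side",b)):
        p0=ray(n,uv,0.)[0];p1=ray(n,uv,.3)[0]; o.append(p0); d.append((p1-p0)/np.linalg.norm(p1-p0))
    M=sum(np.eye(3)-np.outer(x,x) for x in d); v=sum((np.eye(3)-np.outer(x,x))@y for x,y in zip(d,o)); return np.linalg.solve(M,v)
S=lambda u,v:(160+u/4,155+v/4); D=lambda u,v:(170+u/3.3,130+v/3.3)
print("neck",tri(S(410,67),D(302,220)))
print("bottle top",tri(S(250,90),D(320,42)))
print("redjar top",tri(S(182,72),D(417,85)))
print("pot rim",tri(S(420,258),D(172,195)))
print("brush tip",tri(S(403,95),D(207,65)))
print("brush tip2",tri(S(437,172),D(136,52)))
print("cap", ray("scene",S(172,405),0),ray("scene",S(172,365),.032), "bar ends",ray("scene",[S(150,312),S(190,378)],.06))
print("white bottle top",ray("scene",S(350,375),.09),"green pot",ray("scene",S(282,450),.08))
E
```

```text
[[ 0.3938 -0.0002  0.9192  0.2067]
 [-0.9192  0.0009  0.3938 -0.4823]
 [-0.0009 -1.      0.0001  0.2309]
 [ 0.      0.      0.      1.    ]]
can scene/side planes
neck [ 0.4766 -0.3084  0.1106]
bottle top [ 0.5111 -0.1241  0.1925]
redjar top [ 0.5867 -0.1549  0.1644]
pot rim [ 0.3875 -0.1426  0.0712]
brush tip [ 0.4171 -0.1732  0.1876]
brush tip2 [ 0.3613 -0.1093  0.1828]
cap [[0.5118 0.0061 0.    ]] [[ 0.5138 -0.0015  0.032 ]] bar ends [[ 0.539  -0.0166  0.06  ]
 [ 0.479   0.0277  0.06  ]]
white bottle top [[0.3685 0.0042 0.09  ]] green pot [[0.3811 0.0744 0.08  ]]
```

```bash
python3 -m inch '[0,-0.325,0.2,0,0,0,0, -0.134,-0.325,0.79,0,0,0,0, -0.134,-0.325,0.79,0,0,0,0, -0.134,-0.325,0.79,0,0,0,0, -0.134,-0.325,0.79,0,0,0,0, -0.134,-0.325,0.79,0,0,0,0, -0.134,-0.325,0.79,0,0,0,0, -0.134,-0.325,0.79,0,0,0,0, -0.134,-0.325,0.79,0,0,0,0]'
python3 - <<'E'
from h import *
s,im=snap("wrist","w1"); print(s["qpos"],s["position"])
E
```

```text
time_s: 1.27
position: [0.4752, -0.3094, 0.361]
ee_rot: [-0.59, 0.59, -0.39, 0.389]
wrist_force: [-0.7, 0.0, -0.3]
finger_gap: 0.0859
[-7.06006172e-01  3.47539464e-01  2.63262908e-01  1.48729659e+00
 -1.51039267e-04  2.03213746e+00] [ 0.47520528 -0.30942797  0.36096632]
```

View pics/w1.png

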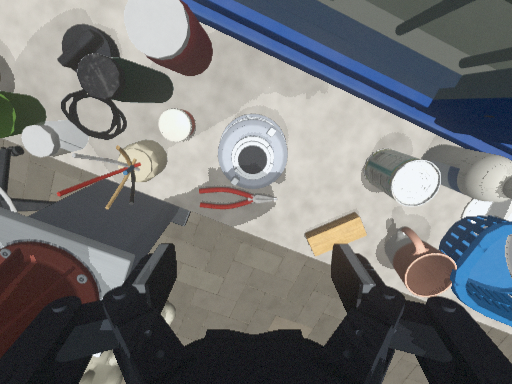

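The canister is at (253,157) with its ears near (270,131) and (236,180). The cap is at the upper left (85,48), the pliers at (235,198) and the paint pot lid at (176,126).

```bash
python3 - <<'E'
import cv2
a=cv2.imread("pics/w1.png")
cv2.imwrite("pics/z3.png",cv2.resize(a[105:205,205:305],None,fx=6,fy=6,interpolation=2))
cv2.imwrite("pics/z4.png",cv2.resize(a[10:110,50:180],None,fx=5,fy=5,interpolation=2))
E
```

```text
(no output)
```

View pics/z3.png

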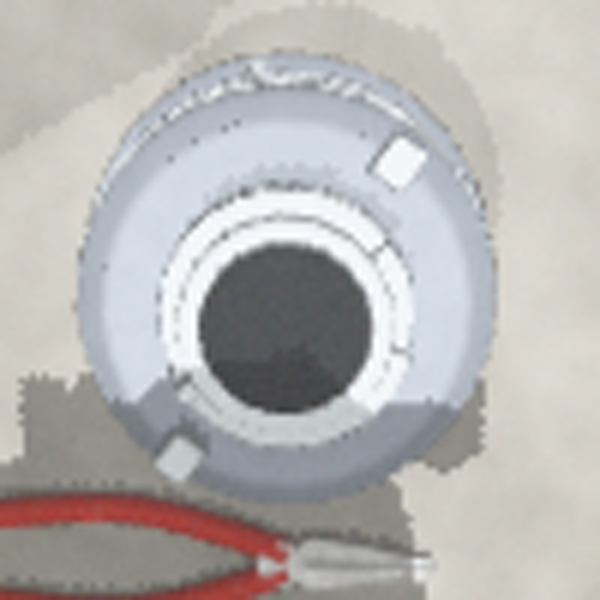

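View pics/z4.png

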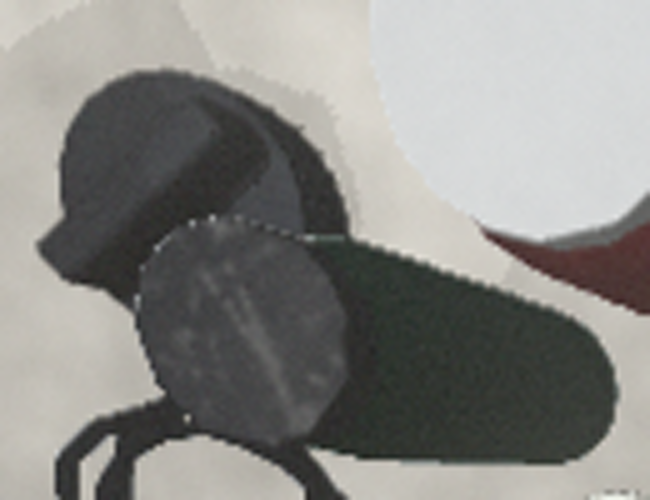

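```bash
python3 - <<'E'
from h import *
np.set_printoptions(precision=4,suppress=True)
s=bot.sense(); im=cv2.imread("pics/w1.png")
# ears at z .095 
e=ray("wrist",[(205+402/6-.4,105+160/6-.4),(205+181/6-.4,105+458/6-.4)],.095,s); print(e, e.mean(0), np.degrees(np.arctan2(*(e[0]-e[1])[[1,0]])), np.linalg.norm(e[0]-e[1]))
g=cv2.cvtColor(im,6); m=((g<95)*255).astype(np.uint8); m[:135]=0;m[185:]=0;m[:,:225]=0;m[:,285:]=0
n,l,st,c=cv2.connectedComponentsWithStats(m); 
i=1+np.argmax(st[1:,4]); cs,_=cv2.findContours((l==i).astype(np.uint8),0,2); el=cv2.fitEllipse(max(cs,key=len)); print(st[i],el,ray("wrist",el[0],.111,s))
print("cap approx", ray("wrist",[(50+165/5,10+185/5)],.032,s), "bar ends top", ray("wrist",[(50+50/5,10+245/5),(50+205/5,10+115/5)],.06,s))
E
```

```text
[[ 0.5239 -0.3187  0.095 ]
 [ 0.4312 -0.2968  0.095 ]] [ 0.4776 -0.3077  0.095 ] -13.286238968656313 0.0951790987511737
[238 146  28  28 589] ((251.9529266357422, 159.52886962890625), (26.457359313964844, 26.92515754699707), 89.88053894042969) [[ 0.4762 -0.3072  0.111 ]]
cap approx [[0.5221 0.0002 0.032 ]] bar ends top [[ 0.4943  0.0118  0.06  ]
 [ 0.5464 -0.0233  0.06  ]]
```

```bash
python3 -m inch '[-0.659,0.075,0.405,0,-0.339,0,0, -0.659,0.075,0.405,0,-0.339,0,0, -0.659,0.075,0.405,0,-0.339,0,0, -0.659,0.075,0.405,0,-0.339,0,0, -0.659,0.075,0.405,0,-0.339,0,0, -0.659,0.075,0.405,0,-0.339,0,0, -0.659,0.075,0.405,0,-0.339,0,0, -0.659,0.075,0.405,0,-0.339,0,0, -0.659,0.075,0.405,0,-0.339,0,0, -0.659,0.075,0.405,0,-0.339,0,0, -0.659,0.075,0.405,0,-0.339,0,0, -0.659,0.075,0.405,0,-0.339,0,0]'
python3 -m inch '[0,0,0,0,0,0,0, 0,0,0,0,0,0,0]'
python3 - <<'E'
from h import *
s,im=snap("wrist","w2"); print(s["qpos"],s["position"],Twt(s))
E
```

```text
time_s: 2.82
position: [0.5209, -0.0037, 0.3313]
ee_rot: [0.626, -0.626, -0.328, 0.329]
wrist_force: [0.7, -0.6, -0.5]
finger_gap: 0.0855
time_s: 3.08
position: [0.5211, -0.0032, 0.3313]
ee_rot: [-0.627, 0.627, 0.327, -0.327]
wrist_force: [1.1, -0.5, -0.3]
finger_gap: 0.0855
[-1.46483831e-01  2.50317638e-01  5.25080979e-02  1.37298925e+00
 -3.57473725e-05  4.62695380e-01] [ 0.52107126 -0.00320171  0.33130183] [[ 5.72194509e-01 -7.65624546e-06 -8.20117945e-01  5.21071264e-01]
 [ 8.20117945e-01 -3.50047492e-05  5.72194509e-01 -3.20170882e-03]
 [-3.30888846e-05 -9.99999999e-01 -1.37505010e-05  3.31301828e-01]
 [ 0.00000000e+00  0.00000000e+00  0.00000000e+00  1.00000000e+00]]
```

View pics/w2.png

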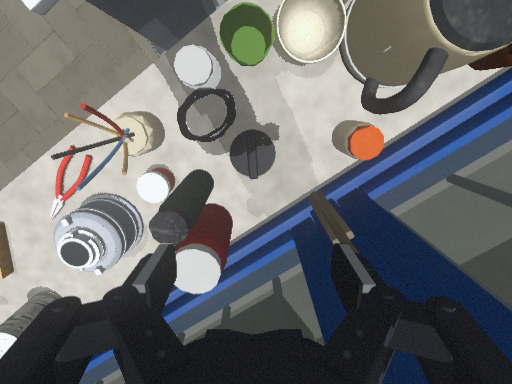

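The cap is at (252,153) with its bar nearly vertical in the image, so the jaws are about square to it.

```bash
python3 - <<'E'
import cv2,numpy as np
a=cv2.imread("pics/w2.png")[120:190,215:290]
a=np.clip(a.astype(float)*2.2,0,255).astype(np.uint8)
cv2.imwrite("pics/z5.png",cv2.resize(a,None,fx=8,fy=8,interpolation=2))
E
```

```text
(no output)
```

View pics/z5.png

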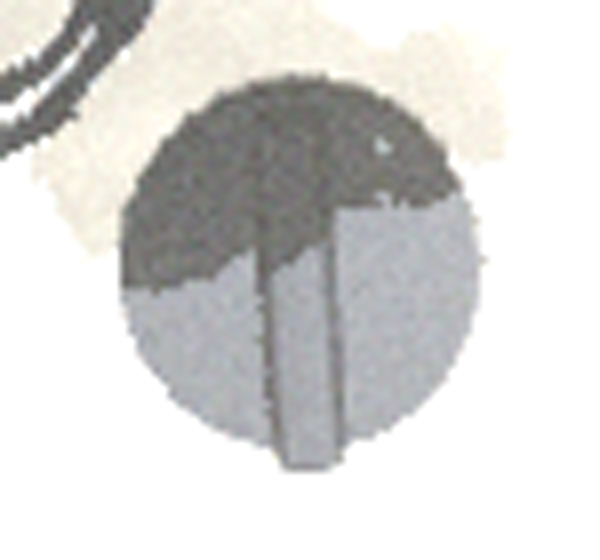

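```bash
python3 - <<'E'
from h import *
np.set_printoptions(precision=4,suppress=True)
s=bot.sense(); im=cv2.imread("pics/w2.png"); Z=lambda u,v:(215+u/8-.44,120+v/8-.44)
g=cv2.cvtColor(im,6); m=((g<110)*255).astype(np.uint8); mm=np.zeros_like(m); cv2.circle(mm,(252,153),30,255,-1); m&=mm
m=cv2.morphologyEx(m,cv2.MORPH_OPEN,np.ones((9,9))); n,l,st,c=cv2.connectedComponentsWithStats(m); i=1+np.argmax(st[1:,4])
cs,_=cv2.findContours((l==i).astype(np.uint8),0,1); p=max(cs,key=len)[:,0].astype(float); p=p[p[:,1]<172]
A=np.c_[2*p,np.ones(len(p))]; q=np.linalg.lstsq(A,(p**2).sum(1),rcond=None)[0]; r=np.sqrt(q[2]+q[0]**2+q[1]**2); print(q[:2],r, ray("wrist",q[:2],.032,s))
be=ray("wrist",[Z(292,115),Z(314,465)],.06,s); d=be[1]-be[0]; print(be,be.mean(0),np.linalg.norm(d),np.degrees(np.arctan2(d[1],d[0])))
print(ray("wrist",[Z(301,261)],.032,s))
print("tool yaw",np.degrees(np.arctan2(Twt(s)[1,0],Twt(s)[0,0])))
E
```

```text
[251.8706 151.7246] 22.811534594619154 [[ 0.5145 -0.0028  0.032 ]]
[[ 0.488   0.0145  0.06  ]
 [ 0.5464 -0.0212  0.06  ]] [ 0.5172 -0.0033  0.06  ] 0.06846793726160785 -31.398841832316602
[[ 0.5155 -0.0028  0.032 ]]
tool yaw 55.12176988658907
```

```bash
python3 -m inch '[-0.007,0.15,0.01,0,-0.0097,0,0, -0.007,0.3,0.01,0,-0.0097,0,0, -0.007,0.45,0.01,0,-0.0097,0,0, -0.007,0.58,0.01,0,-0.0097,0,0, -0.007,0.65,0.01,0,-0.0097,0,0, -0.007,0.7,0.01,0,-0.0097,0,0.3, -0.007,0.738,0.01,0,-0.0097,0,0.5, -0.007,0.738,0.01,0,-0.0097,0,0.6, -0.007,0.738,0.01,0,-0.0097,0,0.65]' 40
python3 - <<'E'
from h import *
s,im=snap("wrist","w3"); print(s["qpos"],s["position"],s["wrist_force"],s["finger_gap"])
E
```

```text
time_s: 4.25
position: [0.5169, -0.0029, 0.0368]
ee_rot: [-0.616, 0.617, 0.347, -0.346]
wrist_force: [-1.1, -0.8, 0.2]
finger_gap: 0.03
[-1.47076827e-01  4.71280193e-01 -4.53897435e-01  6.44549297e-01
 -9.28369708e-06  3.99011776e-01] [ 0.51691133 -0.00288605  0.03679775] [-1.11211289 -0.75372827  0.16355796] 0.030028805977205923
```

View pics/w3.png

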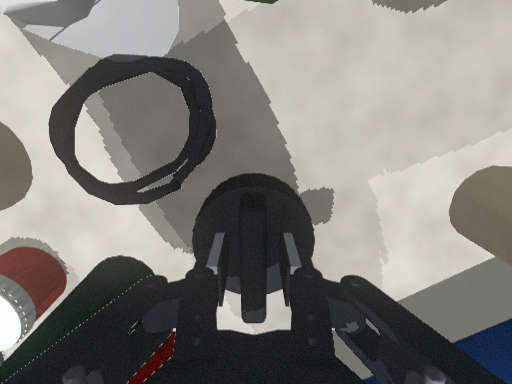

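The bar (253,195–320) sits centred between the two fingers and parallel to them. Closing.

```bash
python3 -m inch '[0,0,0,0,0,0,0.85, 0,0,0,0,0,0,1, 0,0,0,0,0,0,1, 0,0,0,0,0,0,1, 0,0,0,0,0,0,1, 0,-0.05,0,0,0,0,1, 0,-0.1,0,0,0,0,1,0,-0.1,0,0,0,0,1]' 60
python3 - <<'E'
from h import *
s,im=snap("wrist","w4"); print(s["position"],s["wrist_force"],s["finger_gap"])
E
```

```text
time_s: 5.3
position: [0.5175, -0.0029, 0.0773]
ee_rot: [-0.616, 0.617, 0.348, -0.346]
wrist_force: [0.9, -0.1, -2.8]
finger_gap: 0.0129
[ 0.51747725 -0.00294063  0.0773306 ] [ 0.92457468 -0.05598559 -2.82902823] 0.012926864413429372
```

View pics/w4.png

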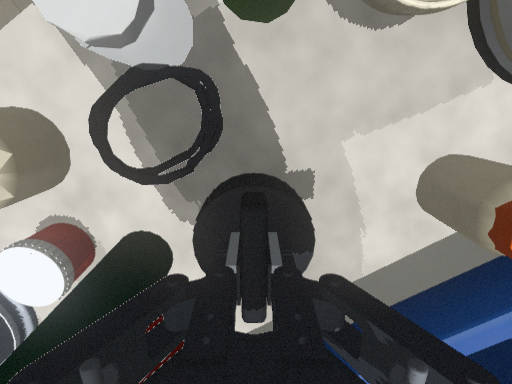

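```bash
cat > capfit.py <<'E'
from h import *
import sys
def capfit(im,s,zoff=-0.005,thr=70,c0=(254,235)):
    g=cv2.GaussianBlur(cv2.cvtColor(im,6),(3,3),0); pts=[]
    for a in np.radians(np.arange(180,361,3)):
        prof=[g[int(round(c0[1]+r*np.sin(a))),int(round(c0[0]+r*np.cos(a)))] for r in np.arange(45,80,.5)]
        k=np.where(np.array(prof)>thr)[0]
        if len(k): r=45+.5*k[0]; pts.append((c0[0]+r*np.cos(a),c0[1]+r*np.sin(a)))
    P=ray("wrist",pts,s["position"][2]+zoff,s); T=Twt(s); L=(P-T[:3,3])@T[:3,:3]; L=L[:,[0,2]]
    keep=np.ones(len(L),bool)
    for _ in range(6):
        from scipy.optimize import least_squares
        f=least_squares(lambda q:np.hypot(L[:,0]-q[0],L[:,1]-q[1])-q[2],[0,0,.039],loss="soft_l1",f_scale=.0005)
        break
    res=f.fun
    return f.x, np.median(abs(res))
if __name__=="__main__":
    s=bot.sense(); print(capfit(cv2.imread(sys.argv[1]),s))
E
python3 capfit.py pics/w4.png
python3 - <<'E'
from h import *
s=bot.sense(); T=Twt(s); np.set_printoptions(precision=4,suppress=True)
print(((np.array([.516,-.003,.03])-T[:3,3])@T[:3,:3]), np.degrees(np.arctan2(T[1,0],T[0,0])))
E
```

```text
(array([-0.00113624,  0.00836864,  0.03479036]), np.float64(0.0005119583721013357))
[-0.0006  0.0464  0.0006] 58.72332971743173
```

```bash
python3 - <<'E'
import cv2,numpy as np
a=cv2.imread("pics/w4.png")[165:330,185:325]
a=np.clip((a.astype(float)/255)**.5*255,0,255).astype(np.uint8)
cv2.imwrite("pics/z6.png",cv2.resize(a,None,fx=3.6,fy=3.6,interpolation=2))
E
```

```text
(no output)
```

View pics/z6.png

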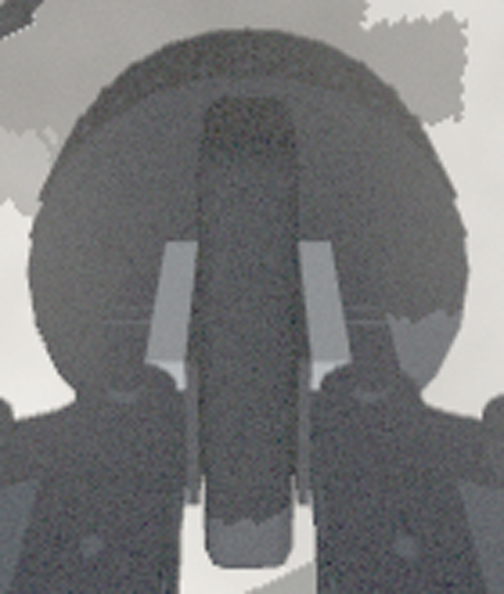

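```bash
python3 - <<'E'
from h import *
np.set_printoptions(precision=4,suppress=True)
# w2 state
q=[0.52107126,-0.00320171,0.33130183]; Rm=np.array([[.572194509,0,-.820117945],[.820117945,0,.572194509],[0,-1,0]])
x,y,z,w=R.from_matrix(Rm).as_quat(); s={"position":np.array(q),"ee_rot":[w,x,y,z]}
im=cv2.imread("pics/w2.png"); g=cv2.cvtColor(im,6); m=((g<95)*255).astype(np.uint8); mm=np.zeros_like(m); cv2.circle(mm,(77,250),18,255,-1); m&=mm
n,l,st,c=cv2.connectedComponentsWithStats(m); i=1+np.argmax(st[1:,4]); print(st[i],c[i]); print(ray("wrist",c[i],.111,s))
a=im[185:280,45:150]; cv2.imwrite("pics/z7.png",cv2.resize(a,None,fx=6,fy=6,interpolation=2))
E
```

```text
[ 61 242  28  24 490] [ 74.202  253.7429]
[[ 0.4763 -0.3085  0.111 ]]
```

View pics/z7.png

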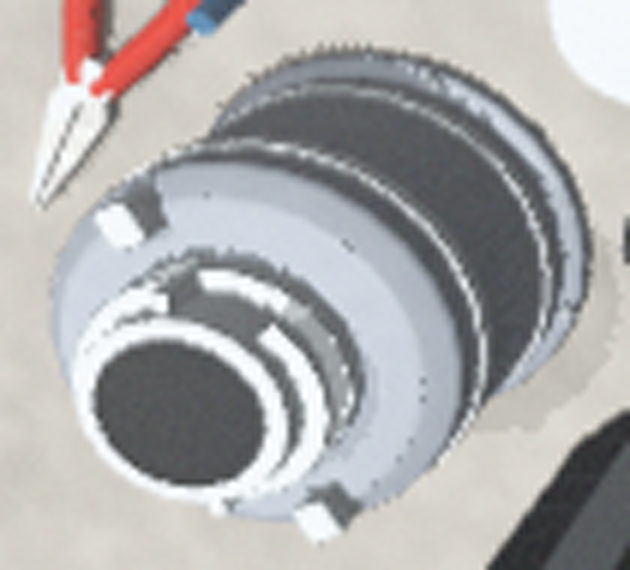

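```bash
python3 - <<'E'
from h import *
np.set_printoptions(precision=4,suppress=True)
s=bot.sense(); T=Twt(s); zu=s["position"][2]-.0368
def L(uv,h): 
    P=ray("wrist",[uv],zu+h,s); return ((P-T[:3,3])@T[:3,:3])[0][[0,2]]
Z=lambda u,v:(185+u/3.6-.36,165+v/3.6-.36)
print("far bot skirt h0",L(Z(249,28),0),"far top edge",L(Z(249,82),.032))
print("bar near top end",L(Z(249,566),.06),"bar far end h32",L(Z(249,97),.032),"h60",L(Z(249,97),.06),L(Z(249,115),.06))
print("left/right skirt",[ (L(Z(29,265),h),L(Z(467,265),h)) for h in (0,.016,.032)])
print("pad far tips",L(Z(180,241),.045),L(Z(315,241),.045))
E
```

```text
far bot skirt h0 [-0.0007  0.0356] far top edge [-0.0007  0.0347]
bar near top end [-0.0008 -0.035 ] bar far end h32 [-0.0007  0.0322] h60 [-0.0008  0.0413] [-0.0008  0.0388]
left/right skirt [(array([-0.0462, -0.0147]), array([ 0.0444, -0.0148])), (array([-0.0421, -0.0063]), array([ 0.0404, -0.0063])), (array([-0.0381,  0.0022]), array([0.0363, 0.0021]))]
pad far tips [-0.0113  0.0131] [0.0094 0.0131]
```

```bash
python3 -m inch '[0,-0.15,0,0,0,0,1, 0,-0.3,0,0,0,0,1, 0,-0.45,0,0,0,0,1, 0,-0.56,0,0,0,0,1, -0.1,-0.56,-0.04,0,0.03,0,1, -0.24,-0.56,-0.1,0,0.06,0,1, -0.37,-0.56,-0.16,0,0.09,0,1, -0.5,-0.56,-0.22,0,0.12,0,1, -0.62,-0.56,-0.27,0,0.15,0,1, -0.703,-0.56,-0.308,0,0.18,0,1, -0.703,-0.56,-0.308,0,0.2,0,1, -0.703,-0.56,-0.308,0,0.2,0,1]'
python3 -m inch '[0,0.05,0,0,0,0,1, 0,0.15,0,0,0,0,1, 0,0.25,0,0,0,0,1, 0,0.32,0,0,0,0,1, 0,0.32,0,0,0,0,1, 0,0.32,0,0,0,0,1]'
python3 - <<'E'
from h import *
np.set_printoptions(precision=4,suppress=True)
s,a=snap("side","s1"); s,b=snap("scene","c1"); s,c=snap("wrist","w5")
T=Twt(s); print(s["qpos"],s["position"],np.degrees(np.arctan2(T[1,0],T[0,0])),s["wrist_force"],s["finger_gap"])
cv2.imwrite("pics/z8.png",np.hstack([cv2.resize(a[120:260,215:315],None,fx=4,fy=4,interpolation=2),cv2.resize(b[110:250,215:315],None,fx=4,fy=4,interpolation=2)]))
E
```

```text
time_s: 6.85
position: [0.4752, -0.3072, 0.2987]
ee_rot: [0.703, -0.702, 0.082, -0.081]
wrist_force: [0.5, -0.1, -2.0]
finger_gap: 0.0128
time_s: 7.6
position: [0.4762, -0.3071, 0.1731]
ee_rot: [-0.702, 0.703, -0.081, 0.081]
wrist_force: [0.7, 0.1, -1.9]
finger_gap: 0.013
[-0.7021  0.4053 -0.1419  1.0213  0.      1.0993] [ 0.4765 -0.3075  0.1735] -13.212985046698552 [-0.5251 -0.1623 -2.3126] 0.012620892283037836
```

View pics/z8.png

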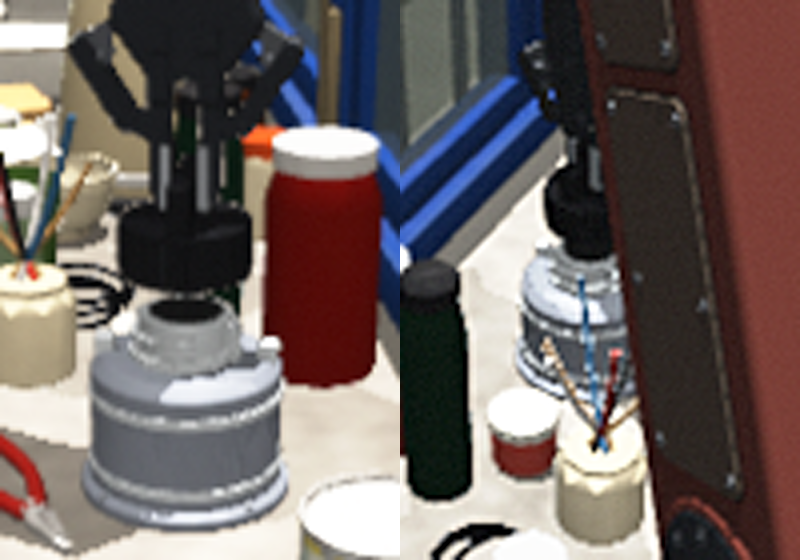

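View pics/w5.png

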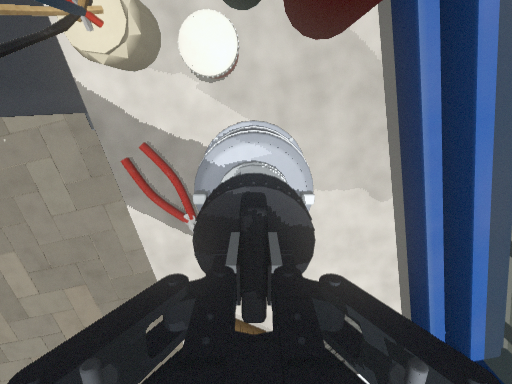

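In the side view, the cap (zoom columns 118–252) and canister foot (82–288) share the same centre, 185. The wrist view agrees across the jaws. I'll descend by feel.

```bash
python3 -m inch '[0,0.025,0,0,0,0,1, 0,0.05,0,0,0,0,1, 0,0.0575,0,0,0,0,1, 0,0.0575,0,0,0,0,1]' 
python3 -m inch '[0,0.005,0,0,0,0,1, 0,0.01,0,0,0,0,1, 0,0.015,0,0,0,0,1]'
```

```text
time_s: 8.25
position: [0.4754, -0.3069, 0.1487]
ee_rot: [0.703, -0.702, 0.082, -0.081]
wrist_force: [0.1, 0.1, -2.3]
finger_gap: 0.0126
time_s: 8.62
position: [0.4758, -0.3065, 0.1431]
ee_rot: [0.703, -0.702, 0.081, -0.082]
wrist_force: [0.7, 2.8, -0.7]
finger_gap: 0.0131
```

```bash
python3 -m inch '[0,0.0025,0.001,0,0,0,1, 0,0.005,0.002,0,0,0,1, 0,0.005,0.002,0,0,0,1]';python3 -m inch '[0,0.0025,0,0,0,0,1, 0,0.005,0,0,0,0,1]'
```

```text
time_s: 9.0
position: [0.4757, -0.3062, 0.1409]
ee_rot: [0.702, -0.702, 0.082, -0.082]
wrist_force: [0.9, 1.2, -4.1]
finger_gap: 0.0128
time_s: 9.25
position: [0.4759, -0.3064, 0.1398]
ee_rot: [-0.702, 0.703, -0.082, 0.082]
wrist_force: [-3.2, 3.8, 13.2]
finger_gap: 0.0129
```

```bash
python3 -m inch '[0,-0.002,0,0,0,0,1, 0,-0.002,0,0,0,0,0.7, 0,-0.002,0,0,0,0,0.5, 0,-0.002,0,0,0,0,0.3, 0,-0.002,0,0,0,0,0.3, 0,-0.08,0,0,0,0,0.3, 0,-0.2,0,0,0,0,0.3, 0,-0.3,0,0,0,0,0.3, 0,-0.3,0,0,0,0,0.3, 0,-0.3,0,0,0,0,0.3]'
python3 - <<'E'
from h import *
np.set_printoptions(precision=4,suppress=True)
s,a=snap("side","s2"); s,c=snap("wrist","w6")
T=Twt(s); print(s["qpos"],s["position"],np.degrees(np.arctan2(T[1,0],T[0,0])),s["wrist_force"],s["finger_gap"])
c2=np.clip((c[60:260,150:360].astype(float)/255)**.5*255,0,255).astype(np.uint8)
cv2.imwrite("pics/z9.png",np.hstack([cv2.resize(a[150:275,215:315],None,fx=4,fy=4,interpolation=2),cv2.resize(c2,(525,500),interpolation=2)[:, :400]]))
E
```

```text
time_s: 10.5
position: [0.4756, -0.3061, 0.2585]
ee_rot: [0.702, -0.702, 0.082, -0.082]
wrist_force: [0.0, 0.8, 0.2]
finger_gap: 0.0596
[-0.7011  0.3574  0.0124  1.2274 -0.0001  1.1014] [ 0.4754 -0.3059  0.258 ] -13.27533754746888 [ 0.1602  0.4393 -0.6268] 0.059687628478536314
```

View pics/z9.png

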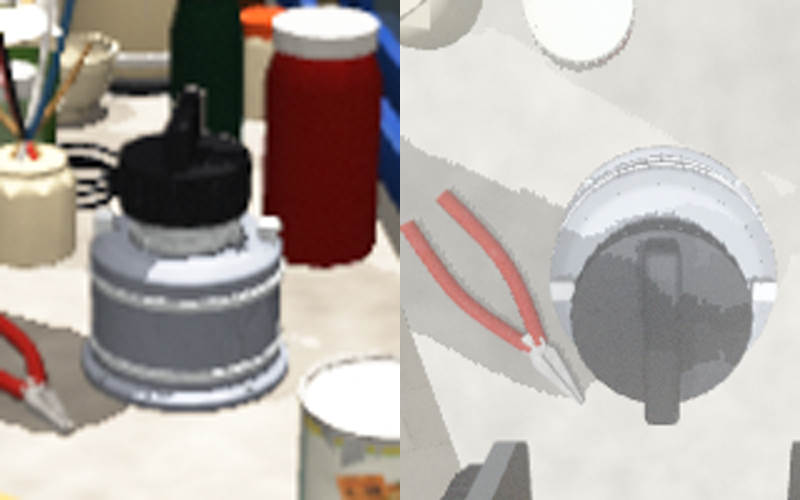

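View pics/w6.png

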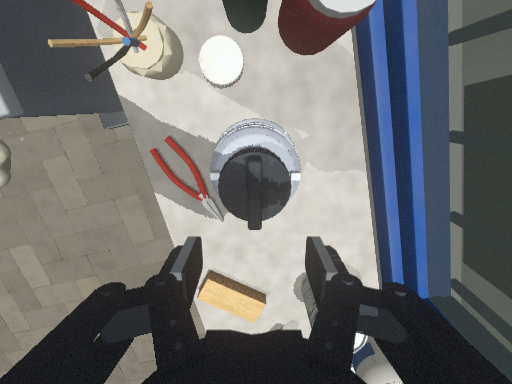

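```bash
python3 -m inch '[0.004,0.1,-0.003,0,0,0,0.3, 0.004,0.2,-0.003,0,0,0,0.3, 0.004,0.28,-0.003,0,0,0,0.3, 0.004,0.298,-0.003,0,0,0,0.3, 0.004,0.298,-0.003,0,0,0,0.5, 0.004,0.298,-0.003,0,0,0,0.7, 0.004,0.298,-0.003,0,0,0,0.805, 0.004,0.298,-0.003,0,0,0,0.805, 0.004,0.298,-0.003,0,0,0,0.805]' 30
python3 - <<'E'
from h import *
np.set_printoptions(precision=4,suppress=True)
s,c=snap("wrist","w7"); print(s["position"],s["wrist_force"],s["ft_torque"],s["finger_gap"])
E
```

```text
time_s: 11.72
position: [0.4772, -0.3079, 0.1402]
ee_rot: [-0.702, 0.702, -0.082, 0.082]
wrist_force: [0.6, 0.6, 0.4]
finger_gap: 0.0167
[ 0.4772 -0.3079  0.1402] [0.5908 0.5922 0.4466] [-0.0061  0.0717  0.0183] 0.016708469141587527
```

View pics/w7.png

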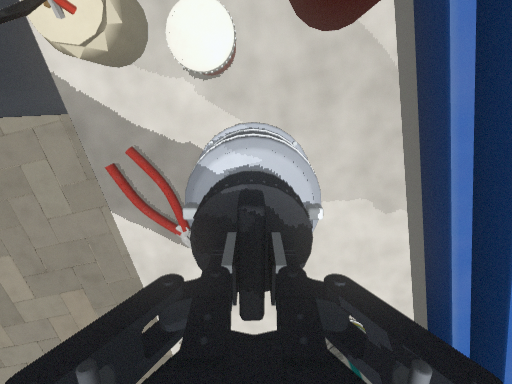

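The fingers straddle the bar, and the canister shoulder (columns 187–321) is centred. Now turning it backward.

```bash
python3 -m inch '[0,0,0,0,-0.015,0,0.805, 0,0,0,0,-0.03,0,0.805, 0,0,0,0,-0.045,0,0.805, 0,0,0,0,-0.06,0,0.805, 0,0,0,0,-0.075,0,0.805, 0,0,0,0,-0.09,0,0.805]'
python3 -c "
from h import *
s=bot.sense();T=Twt(s);print(np.degrees(np.arctan2(T[1,0],T[0,0]))+13.3+90,s['wrist_force'],s['ft_torque'])"
python3 -m inch '[0,0,0,0,-0.01,0,0.805, 0,0,0,0,-0.02,0,0.805, 0,0,0,0,-0.03,0,0.805, 0,0,0,0,-0.04,0,0.805, 0,0,0,0,-0.04,0,0.805]'
python3 - <<'E'
from h import *
np.set_printoptions(precision=4,suppress=True)
s,a=snap("side","s3"); s,c=snap("wrist","w8")
T=Twt(s); print(np.degrees(np.arctan2(T[1,0],T[0,0]))+13.3+90,s["wrist_force"],s["ft_torque"],s["finger_gap"])
cv2.imwrite("pics/z10.png",np.hstack([cv2.resize(a[150:275,215:315],None,fx=4,fy=4,interpolation=2),cv2.resize(c[130:330,170:330],(400,500),interpolation=2)]))
E
```

```text
time_s: 12.52
position: [0.4774, -0.3077, 0.1405]
ee_rot: [-0.697, 0.697, 0.119, -0.118]
wrist_force: [0.2, 2.5, 5.7]
finger_gap: 0.0168
122.6034905239292 [0.19784006 2.49649041 5.66229293] [ 0.42738106  0.04920839 -0.21200261]
time_s: 13.15
position: [0.4772, -0.3078, 0.1399]
ee_rot: [-0.677, 0.677, 0.204, -0.204]
wrist_force: [0.3, 0.0, 0.7]
finger_gap: 0.0164
136.74805609389682 [0.468  0.3071 0.1473] [ 0.0307 -0.0443  0.0094] 0.016426674597250796
```

View pics/z10.png

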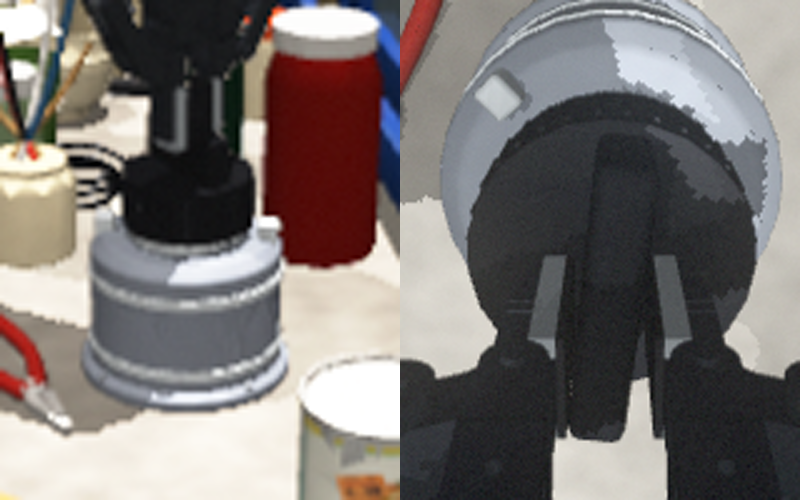

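The cap dropped into the thread: its skirt is lower in the side view and the torque is gone. I'll follow it down 10 mm, then turn forward.

```bash
python3 -m inch '[0,0.0125,0,0,0,0,0.805, 0,0.025,0,0,0,0,0.805, 0,0.025,0,0,0,0,0.805]'
python3 -m inch '[0,0,0,0,0.015,0,0.805, 0,0,0,0,0.03,0,0.805, 0,0,0,0,0.045,0,0.805, 0,0,0,0,0.06,0,0.805, 0,0,0,0,0.075,0,0.805, 0,0,0,0,0.09,0,0.805]'
python3 -c "
from h import *
s=bot.sense();T=Twt(s);print(np.degrees(np.arctan2(T[1,0],T[0,0]))+13.3+90,s['wrist_force'],s['ft_torque'],s['qpos'])"
```

```text
time_s: 13.62
position: [0.4768, -0.3076, 0.1292]
ee_rot: [0.677, -0.677, -0.204, 0.204]
wrist_force: [0.9, 0.4, -0.9]
finger_gap: 0.0167
time_s: 14.38
position: [0.477, -0.3078, 0.1298]
ee_rot: [0.707, -0.707, -0.006, 0.006]
wrist_force: [0.6, 1.3, -0.8]
finger_gap: 0.0165
104.23796085698163 [ 0.58257274  1.31283077 -0.77771002] [-0.0055585  -0.03090814 -0.01664795] [-7.01754910e-01  4.45201078e-01 -2.02398734e-01  9.23600814e-01
 -9.49301627e-05  8.52670966e-01]
```

```bash
python3 -m inch '[0,0,0,0,0.016,0,0.805, 0,0,0,0,0.032,0,0.805, 0,0,0,0,0.048,0,0.805, 0,0.002,0,0,0.064,0,0.805, 0,0.003,0,0,0.08,0,0.805, 0,0.004,0,0,0.096,0,0.805, 0,0.005,0,0,0.112,0,0.805, 0,0.006,0,0,0.128,0,0.805]'
python3 -c "
from h import *
s=bot.sense();T=Twt(s);print(np.degrees(np.arctan2(T[1,0],T[0,0]))+13.3+90,s['wrist_force'],s['ft_torque'])"
python3 -m inch '[0,0,0,0,0.016,0,0.805, 0,0,0,0,0.032,0,0.805, 0,0,0,0,0.048,0,0.805, 0,0.002,0,0,0.064,0,0.805, 0,0.003,0,0,0.08,0,0.805, 0,0.003,0,0,0.096,0,0.805,0,0.003,0,0,0.1,0,0.805]'
python3 - <<'E'
from h import *
np.set_printoptions(precision=4,suppress=True)
s,a=snap("side","s4"); s,c=snap("wrist","w9")
T=Twt(s); print(s['position'],np.degrees(np.arctan2(T[1,0],T[0,0]))+13.3+90,s["wrist_force"],s["ft_torque"],s["finger_gap"])
cv2.imwrite("pics/z11.png",np.hstack([cv2.resize(a[150:275,215:315],None,fx=4,fy=4,interpolation=2),cv2.resize(c[130:330,170:330],(400,500),interpolation=2)]))
E
```

```text
time_s: 15.38
position: [0.4777, -0.3084, 0.1284]
ee_rot: [-0.653, 0.653, -0.271, 0.272]
wrist_force: [0.6, -0.4, 7.0]
finger_gap: 0.0169
58.15422724863082 [ 0.64276762 -0.42172677  6.98182562] [ 0.00817258 -0.02166481  0.12930872]
time_s: 16.25
position: [0.4775, -0.3083, 0.1269]
ee_rot: [-0.538, 0.538, -0.459, 0.46]
wrist_force: [0.8, 0.2, 5.6]
finger_gap: 0.0165
[ 0.4776 -0.3083  0.1269] 22.295313895929723 [ 0.0315 -0.1273  5.4588] [-0.0327 -0.0616  0.0994] 0.016962953347629556
```

View pics/z11.png

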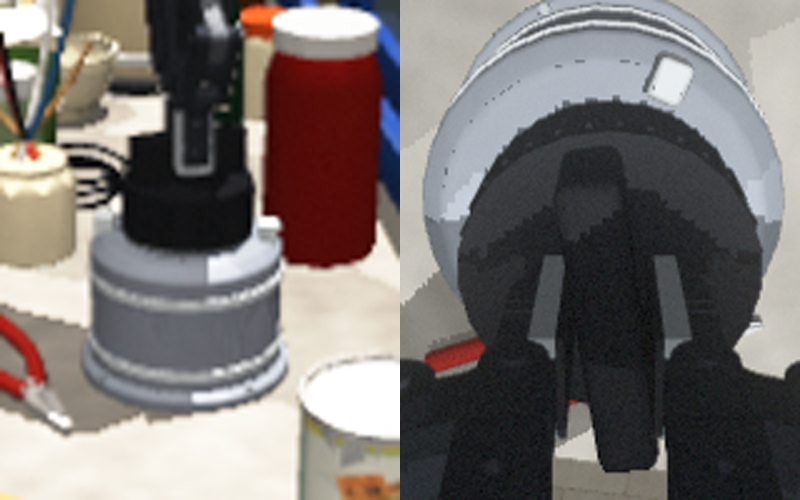

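```bash
python3 -m inch '[0,-0.0025,0,0,0.014,0,0.805, 0,-0.0025,0,0,0.028,0,0.805, 0,-0.0025,0,0,0.042,0,0.805, 0,-0.0025,0,0,0.056,0,0.805, 0,-0.0025,0,0,0.066,0,0.805]'
python3 -c "
from h import *
s=bot.sense();T=Twt(s);print(np.degrees(np.arctan2(T[1,0],T[0,0]))+13.3+90,s['wrist_force'],s['ft_torque'])"
python3 -m inch '[0,0,0,0,0.008,0,0.805, 0,0,0,0,0.014,0,0.805]'
python3 -c "
from h import *
s=bot.sense();T=Twt(s);print(np.degrees(np.arctan2(T[1,0],T[0,0]))+13.3+90,s['wrist_force'],s['ft_torque'])"
```

```text
time_s: 16.98
position: [0.4768, -0.3076, 0.127]
ee_rot: [0.431, -0.432, 0.56, -0.56]
wrist_force: [0.5, 0.2, -1.2]
finger_gap: 0.0166
-1.47300646051454 [ 0.51050844  0.16339598 -1.21587421] [-0.05046673 -0.02663179 -0.02879131]
time_s: 17.23
position: [0.4768, -0.3075, 0.1269]
ee_rot: [0.407, -0.407, 0.579, -0.578]
wrist_force: [0.8, 0.7, 0.4]
finger_gap: 0.017
-6.449920223287606 [0.76618106 0.65570764 0.36787195] [ 0.22486958 -0.17422639  0.08723755]
```

```bash
python3 -m inch '[0,0,0,0,0.005,0,0.805, 0,0,0,0,0.01,0,0.805]'
python3 - <<'E'
from h import *
np.set_printoptions(precision=4,suppress=True)
s,a=snap("side","s5"); s,c=snap("wrist","w10")
T=Twt(s); print(s['position'],np.degrees(np.arctan2(T[1,0],T[0,0]))+13.3+90,s["wrist_force"],s["ft_torque"],s["finger_gap"],s["qpos"])
cv2.imwrite("pics/z12.png",np.hstack([cv2.resize(a[150:275,215:315],None,fx=4,fy=4,interpolation=2),cv2.resize(c[130:330,170:330],(400,500),interpolation=2)]))
E
```

```text
time_s: 17.48
position: [0.4769, -0.3073, 0.127]
ee_rot: [0.388, -0.388, 0.591, -0.591]
wrist_force: [-1.8, 2.5, -0.0]
finger_gap: 0.0163
[ 0.4768 -0.3073  0.127 ] -10.171491003692807 [-0.5313  2.356  -0.752 ] [0.4633 0.0623 0.477 ] 0.016968770914178824 [-0.7015  0.4477 -0.2063  0.9179  0.0002  2.8497]
```

View pics/z12.png

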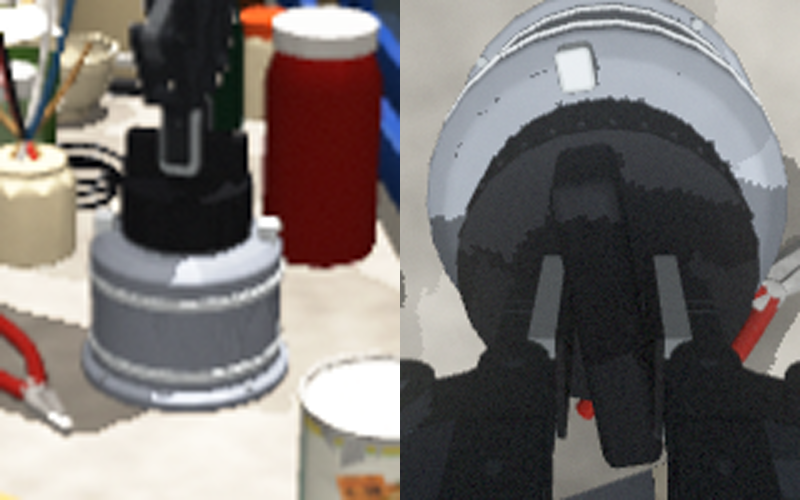

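The torque rose to 0.48 N m, so the cap is at its stop, and the bar lines up with the ear (zoom 575,68). I'll ease off the torque, open and raise the hand.

```bash
python3 -m inch '[0,0,0,0,-0.012,0,0.7, 0,0,0,0,-0.012,0,0.5, 0,0,0,0,-0.012,0,0.3, 0,0,0,0,-0.012,0,0.3, 0,0,0,0,-0.012,0,0.3, 0,-0.08,0,0,-0.012,0,0.3, 0,-0.2,0,0,-0.012,0,0.3, 0,-0.35,0,0,-0.012,0,0.3, 0,-0.35,0,0,-0.012,0,0.3,0,-0.35,0,0,-0.012,0,0.3]'
python3 - <<'E'
from h import *
np.set_printoptions(precision=4,suppress=True)
s,a=snap("side","s6"); s,c=snap("wrist","w11")
T=Twt(s); print(s['position'],np.degrees(np.arctan2(T[1,0],T[0,0]))+13.3+90,s["wrist_force"],s["ft_torque"],s["finger_gap"])
c2=np.clip((c[80:240,180:330].astype(float)/255)**.5*255,0,255).astype(np.uint8)
cv2.imwrite("pics/z13.png",np.hstack([cv2.resize(a[150:275,215:300],None,fx=4,fy=4,interpolation=2),cv2.resize(c2,(456,500),interpolation=2)]))
E
```

```text
time_s: 18.82
position: [0.477, -0.3078, 0.267]
ee_rot: [0.41, -0.41, 0.576, -0.576]
wrist_force: [-0.3, -0.6, -0.9]
finger_gap: 0.0596
[ 0.4767 -0.3075  0.2663] -5.745091017658325 [ 0.0566  0.8462 -0.2758] [-0.0395 -0.0169  0.0076] 0.05951669602494472
```

View pics/z13.png

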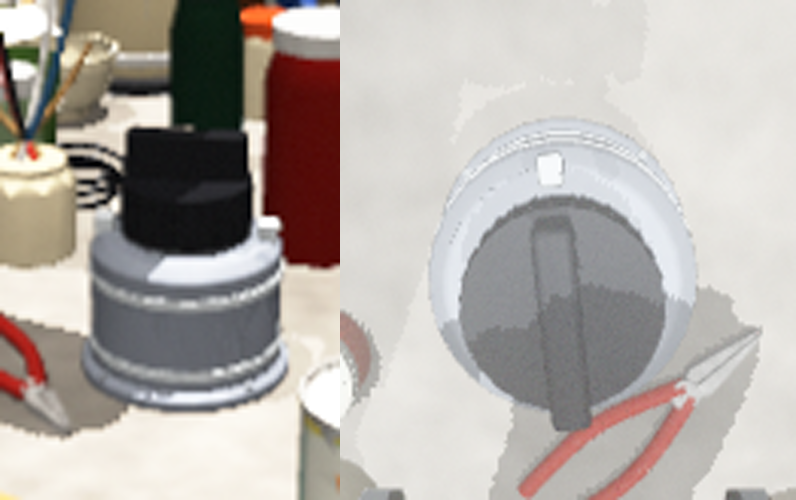

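```bash
python3 - <<'E'
from h import *
s=bot.sense(); Z=lambda u,v:(180+(u-340)/3.04,80+v/3.125)
b=ray("wrist",[Z(555,240),Z(571,410)],.1475,s); d=b[0]-b[1]; print("bar world",np.degrees(np.arctan2(d[1],d[0])))
print(b.mean(0), s["time_s"]); 
bot.close_job()
E
```

```text
bar world -13.766683657513559
[ 0.47837902 -0.30879423  0.1475    ] 18.925
the job is handed in; nothing more can be done
```

The canister is closed: the cap is screwed fully home, the bar is in line with the ears, and the job was handed in at about 18.9 s of the 72 s allowed.

- **Setting down:** I put the cap on the neck with its bar at about 90° to the ears. Contact came with the underside about 103 mm up, within the 100 to 104 mm range. I let go and a picture showed it resting there.
- **Backward turn:** I straddled the bar loosely and turned it anticlockwise to a hand angle of about 137°. The torque vanished, and the side view showed the cap lower, so it had dropped into the thread.
- **Forward turn:** I turned it clockwise in one hold until the torque reached 0.48 N m, past the 0.2 N m that means a stop. The wrist had enough range that no fresh hold was needed. Then I opened the fingers and raised the hand clear.

**Last checks:**
- The bar measured -13.8° in the world frame against -13.3° for the ears, so it is in line within measuring error.
- The cap looks level and low in the side view. I did not measure its final height.
- The paint pot, pliers and wood block were not touched.

**Disagreements:** two ways of measuring where the cap sat in the hand along the bar differed by a few millimetres. I settled this with the side view and by feeling for contact on the way down. During the forward turn the hand pushed down on the cap with up to about 7 N, so I raised it 1 mm and the force went away.

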